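Put the willow shave away under its spring hood

TASK

Put the willow shave away in its tool shelter without picking anything up: with one fingertip press the shelter's side rail down and keep it down so that the spring hood stands open, and with the other fingertip push the shave along the channel, under the open hood, all the way in against the end wall. Keep the hood open until the shave is home, then draw back out of the mouth and let the hood spring fully shut over it. Leave the mug, the bodkin and the rapping iron where they are.

Things in the scene. Friction and masses are not known exactly. Their poses are not given: they have to be found in the camera images.
- shelter: Low wooden tool shelter fixed to the bench. Its frame (mm): origin on the bench, mid-channel, in the plane of the mouth; x into the channel, y left, z up. Channel 52 wide, no floor (the shave slides on the bench), from the mouth x=0 to the end wall x=95. Right wall and end wall 40 high, left sill 7 high. Two kerbs 7 high lead in from x=-110 (68 apart) to the mouth (48 apart).
- hood (a joint): Angle (rad) of the bare-steel hood over the channel: 0 shut, 0.92 stop. Hinge parallel to x at y=27, z=8 mm (shelter frame), low on the left: it swings up and over to the left. At 0.85 the roof stands nearly upright at y=15 and left of it, its edge 75 mm above the bench, and the channel is open from above; below 0.7 it overhangs mid-channel. A spring shuts it.
- lip (a point): Middle of the lower edge of the lip across the hood's mouth end (34 mm wide, 14 deep, part of the hood). Shut, it hangs to 30 mm above the bench and blocks the shave; the roof covers x=0 to 100 with its underside 42 and top 46 mm above the bench. A finger left in the mouth would stop the hood shutting.
- rail (a point): Point on the upper face of the press rail, 30 mm out from its root, 50 mm from its near end. The rail is a 3 mm steel strip 46 wide, part of the hood, on the left from x=-150 to 100 (shelter frame), so it passes beside the waiting shave. Shut, it slopes up outwards from y=27, z=30 to y=66, z=54 mm. Pressed down (about 2 N to start, 5 N to hold at 0.85) it opens the hood. Then it slopes down outwards, y=44 to 87, z=24 to 9.
- home (a point): Where the centre of the shave lies when fully home, front end against the end wall: x=60, y=0, z=19 mm in the shelter frame (not visible). The shave's rear end is then 25 mm inside the mouth. A 17 mm thick fingertip centred at y=70 mm, lowered on the rail until its end is 18 mm above the bench, holds the hood at 0.85 and can slide along x; past the mouth keep it beyond y=60, clear of the hood's shoulder.
- shave_mid (a point): The willow shave, a small beech block plane with a dark steel plate on top, loose: 70 long (x), 42 wide, block 34 high, 38 over the plate (mm), 0.08 to 0.15 kg. Point: its centre, 19 mm up. It starts on the bench between the kerbs, along the channel, front end 12 to 42 mm short of the mouth.
- mug: White mug, 76 across, 85 high (mm), loose; about 190 mm to the right of the channel. Leave alone. Origin: centre of its underside.
- bodkin: Bodkin, 150 mm long: dark wooden handle with a steel spike, lying loose about 220 mm to the left of the channel. Leave alone. Origin: on the bench, middle of its length, along x.
- iron: Rapping iron, flat steel bar 170 x 26 x 12 mm, lying loose about 60 mm beyond the shelter's end wall. Leave alone. Origin: centre of its underside.
Mind the look-alikes: they are no part of the job. Of the things that look like the part that bears shave_mid, the middle-sized one is meant.

How it is judged (in metres and radians):
On the way, in this order (a step that is already met when the one before it is completed fails the run):
1. a finger holds the hood open with the shave still before the mouth (value of joint hood above 0.5 rad and contact force between the fingers and hood above 0.3 N and x of shave_mid in the frame of shelter below -0.03 m), for 0.1 s.
2. the shave is pushed home to the end wall while a finger holds the hood open (value of joint hood above 0.5 rad and contact force between the fingers and hood above 0.3 N and x of shave_mid in the frame of shelter above 0.052 m), for 0.1 s.
At the end, for the whole second after the job is handed in: the shave lies flat and at rest in the channel, within 10 mm of the end wall, and the hood is shut (under 0.05 rad) over it (x of shave_mid in the frame of shelter above 0.05 m and y of shave_mid in the frame of shelter between -0.012 and 0.012 m and height (world z) of shave_mid below 0.024 m and angle between shave_mid's own z axis and vertical below 0.1 rad and angle between the x axis of shave_mid and the x axis of shelter, either way round below 0.2 rad and linear speed of shave below 0.01 m/s and value of joint hood below 0.05 rad); the robot touches nothing.
It fails at once if the hood is let down while the shave is part-way in (x of shave_mid in the frame of shelter between -0.018 and 0.045 m and value of joint hood below 0.35 rad).
It fails at once if the shave is lifted or tipped up (height (world z) of shave_mid above 0.032 m or angle between shave_mid's own z axis and vertical above 0.35 rad).
It fails at once if a bystander (mug, bodkin or rapping iron) is moved by more than 25 mm (distance of any of mug, bodkin, iron from where it was at the start of the episode above 0.025 m).
It also fails if it takes over 32 s, if anything falls off the work surface, if the arm or the gripper's body presses on something with over 40 N, if the wrist force passes 120 N, or if a joint passes its speed limit or range.

ROBOT

A 7-joint arm with a two-finger parallel gripper is mounted at the origin on the work surface. World frame = base frame: x ahead of the robot, y to its left, z up, the work surface at z = 0. Lengths are in mm, angles in rad, forces in N, time in s.
With the tool pointing down it reaches from about 425 to 875 mm from the base axis. Payload 4.7 kg.
Tool frame: the origin (TCP) lies on the centre line of the jaws, within the pads' length; the fingertips stand 14 mm ahead of it and the grasp point (between the pads) lies 5 mm behind it; z points along the fingers, x is the direction in which the jaws open and shut, and the axes are right-handed (so a half turn about z gives the same grasp; the last joint's range is limited). The gripper opens to 87 mm and grips with 3 to 60 N. Pads are 19 mm wide; open, the fingers measure 117 mm over their backs; the gripper's body (75 mm by 190 mm) begins 51 mm behind the grasp point.
Start: joints at [-1.249, 0.321, -0.07, 1.45, 0.023, 1.371, -0.057], TCP at [196.952, 619.463, 236.587] pointing down, gripper open.
Joint ranges: [-2.86, 2.86], [-0.3, 2.09], [-1.38, 1.24], [0.06, 2.45], [-1.56, 4.7], [0.09, 2.05], [-2.69, 2.69]. Speed limits (rad/s): [2.57, 2.57, 3.14, 3.14, 3.14, 3.14, 3.14].

INTERFACE

Orientations are given as a rotation vector (axis times angle).
In Python, from station import bot gives the robot as it stands. The module is installed in compiled form; this text tells all that it offers.
- The arm moves only by the shell command python3 -m crank 'ROWS'. ROWS is JSON, one flat list of numbers, 5 for each row, row after row: the opening, from 0 (shut) to 1 (fully open), then the shift along the tool's x, y, z in mm, then the turn about the tool's z in rad. In form: [grip, dx, dy, dz, spin, grip, dx, dy, dz, spin, ...]. A call has 1 to 12 rows; each row shifts and turns the commanded pose from where the row before left it, along the tool's axes as they then stand; what a row does not reach is not made up. A row lasts 1/8 s, in which the tool goes at most 62.5 mm and 10.7 degrees, less where a joint would pass 70% of its speed; a pose out of reach is approached as far as the arm can. A call with a gripper value outside its range is refused whole. The fingers move at their own pace and stop on an object; the grip force is fixed at half the most. Time passes only in rows, so rows that do not move let the fingers close. It gives the time, the measured TCP pose, the force and the opening at its end, in the units of the state.
- bot.get_state(): the state, without advancing time (a new reading comes with each control period).
- bot.read_camera(name): name is "side" or "top"; returns a dict with "img" (480x640x3 uint8, red, green, blue), "range_z" (480x640 float32, mm along the optical axis (not along the pixel's ray), 0 where there is no reading), "K" (3x3 intrinsics, pixels), "k1" (the pictures are not rectified: a ray, as slopes to the right and down, at radius r is drawn at 1 + k1 r^2 times it, then the intrinsics apply), "R" (3x3) and "t" (3): a world point X has camera coordinates R X + t. Camera axes: x right, y down, z forward; pixel columns grow to the right and rows downward; lengths in mm; the calibration is good to about 2 mm. A picture is of the moment at which its call begins.
- bot.finish_job(): hands the job in, once; it reports no verdict.
Trained networks look in the newest picture that a camera, given by its name, has taken for a name from the list of things; names that differ only in an ending like _2 or _b are one class to them, and where a whole thing is asked for, a point or a joint stands for the part that bears it (a point fixed in the world has none). Each returns a list of dicts, best first, with "conf" (0 to 1); they miss things now and then, are a little off and sometimes report something else, mostly with a low value. They report only what shows in the picture. A call takes as long as a camera call. They do not tell look-alikes from the thing itself.
- bot.recognise(camera, name): "bbox" ([centre column, centre row, width, height] in pixels, round what is visible of it).
- bot.trace(camera, name): "mask" (480x640 bool, what is visible of it) and "bbox" ([centre column, centre row, width, height] in pixels, round what is visible of it).
The state is a dict: "time": time; "joints": joint angles; "qd": joint speeds; "tau": joint torques, N m; "position": TCP position; "ee_rot": TCP orientation; "ft_force": force on the tool from outside, world axes, zero at the start; "wrist_torque": the same for the moment, N m; "grip_width": finger opening in mm.
Only numpy, scipy, OpenCV 4.12 (cv2) and the standard library are available. Lean on these libraries where they do the work, as an engineer would, in place of code of your own. Each camera call takes 0.05 s, during which the arm holds its last target.

## Working session

There is one attempt and no reset: what is moved stays moved. The work goes in short steps, Python scripts to look and compute and a shell command to move; the robot and the scene stay as the last step left them, time stands still between calls to the robot, and variables do not carry over. Pictures are saved under pics/ and viewed, and the job is handed in when it is done.

```bash
mkdir -p pics; python3 - <<'E'
from station import bot
import cv2,numpy as np
for n in ("side","top"):
    c=bot.read_camera(n); cv2.imwrite(f"pics/{n}0.png",c["img"][:,:,::-1]); np.savez(f"/tmp/{n}0.npz",**c)
    print(n,c["K"].tolist(),c["k1"],c["R"].round(4).tolist(),c["t"].round(1).tolist())
    for k in ("shelter","hood","shave_mid","mug","bodkin","iron"):
        print(k,[(round(d["conf"],2),np.round(d["bbox"]).tolist()) for d in bot.recognise(n,k)])
s=bot.get_state();print(s)
E
```

```text
side [[557.1502528109396, 0.0, 330.6542986340299], [0.0, 557.1502528109396, 235.4591594843971], [0.0, 0.0, 1.0]] -0.12079025953508866 [[-0.9186, -0.3949, 0.0168], [-0.3136, 0.7023, -0.639], [0.2405, -0.5923, -0.769]] [539.9, 183.7, 1014.3]
shelter []
hood [(0.97, [325.0, 253.0, 107.0, 97.0])]
shave_mid [(0.93, [356.0, 267.0, 40.0, 36.0]), (0.86, [433.0, 242.0, 59.0, 44.0]), (0.55, [427.0, 292.0, 27.0, 20.0])]
mug [(0.61, [383.0, 190.0, 57.0, 53.0]), (0.58, [327.0, 253.0, 112.0, 96.0])]
bodkin [(0.86, [229.0, 315.0, 59.0, 56.0])]
iron [(0.94, [287.0, 194.0, 70.0, 48.0])]
top [[607.6668153366529, 0.0, 330.1874993083004], [0.0, 607.6668153366529, 229.42325598399142], [0.0, 0.0, 1.0]] 0.03507159374721929 [[-0.0217, -0.9997, 0.015], [-0.99, 0.0194, -0.1394], [0.1391, -0.0179, -0.9901]] [54.7, 561.4, 1108.8]
shelter [(0.9, [319.0, 228.0, 95.0, 134.0])]
hood [(0.81, [316.0, 230.0, 90.0, 127.0]), (0.24, [428.0, 250.0, 43.0, 65.0])]
shave_mid [(0.97, [384.0, 323.0, 53.0, 54.0]), (0.71, [322.0, 340.0, 21.0, 29.0]), (0.57, [318.0, 263.0, 32.0, 35.0])]
mug [(0.73, [430.0, 248.0, 46.0, 64.0])]
bodkin [(0.62, [219.0, 172.0, 33.0, 77.0])]
iron [(0.63, [382.0, 152.0, 81.0, 49.0])]
{'time': 0.7, 'joints': array([-1.24887885,  0.32092526, -0.07008854,  1.45046767,  0.02257606,
        1.37081596, -0.05691645]), 'qd': array([ 3.83577231e-04, -1.67378343e-03, -8.52064051e-05,  6.34286563e-04,
       -2.31249766e-04, -3.84574882e-04,  7.06968647e-04]), 'tau': array([ 2.00469149e-04, -4.90957797e+01, -4.03056191e-01, -3.12704372e+01,
       -6.36838772e-02,  3.37870605e-02,  3.06027869e-05]), 'position': array([196.96728661, 619.46814826, 236.65126257]), 'ee_rot': array([-2.53568145e+00, -1.85456660e+00, -2.38146918e-04]), 'ft_force': array([ 0.11476138,  0.41293138, -0.78600871]), 'wrist_torque': array([ 0.0231512 , -0.03180536, -0.0175683 ]), 'grip_width': 87.12680592544308}
```

```bash
python3 - <<'E'
import cv2
a=cv2.imread("pics/top0.png");b=cv2.imread("pics/side0.png")
cv2.imwrite("pics/topc.png",cv2.resize(a[120:390,180:500],None,fx=2.5,fy=2.2,interpolation=cv2.INTER_CUBIC)[:, :800])
cv2.imwrite("pics/sidec.png",cv2.resize(b[150:360,190:470],None,fx=2.8,fy=2.8,interpolation=cv2.INTER_CUBIC))
E
```

```text
(no output)
```

View pics/topc.png

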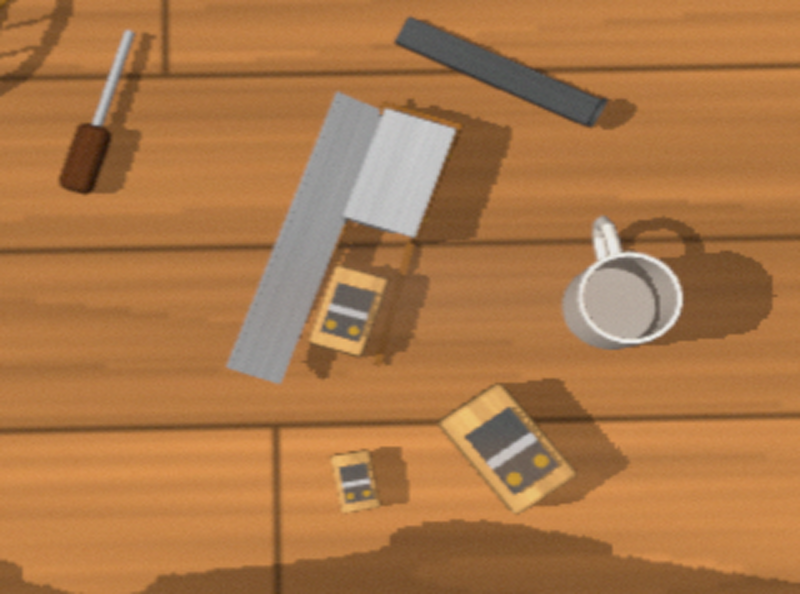

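View pics/sidec.png

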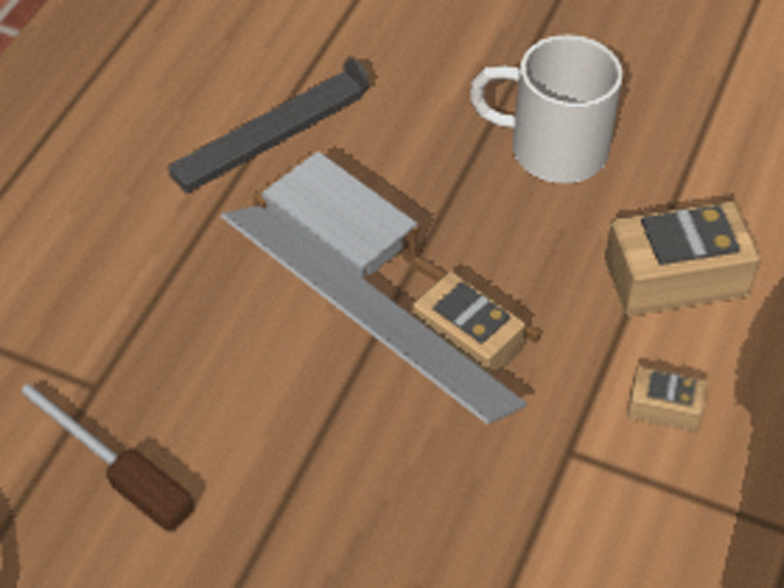

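Three look-alikes in the top picture: large at (384,323), small at (322,340), and middle-sized at (318,263). The middle-sized one also lies between the kerbs along the channel, so it is the shave. I'll confirm it in an enlarged crop and read the corners from the same crop.

```bash
python3 - <<'E'
import cv2
a=cv2.imread("pics/top0.png");b=cv2.imread("pics/side0.png")
cv2.imwrite("pics/topd.png",cv2.resize(a[155:305,260:380],None,fx=4,fy=4,interpolation=cv2.INTER_CUBIC))
cv2.imwrite("pics/sided.png",cv2.resize(b[195:310,260:400],None,fx=5,fy=5,interpolation=cv2.INTER_CUBIC))
E
```

```text
(no output)
```

View pics/topd.png

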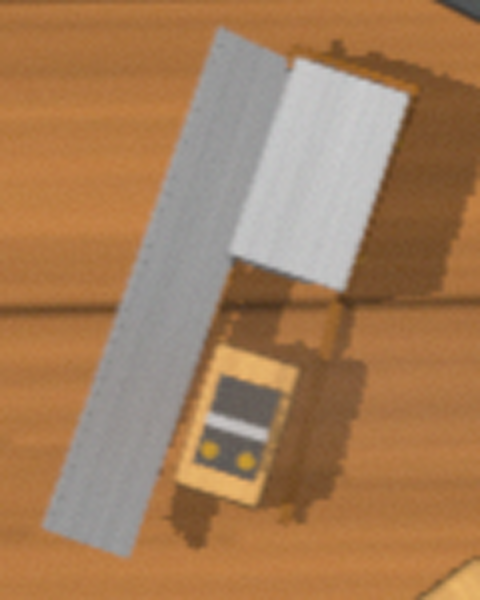

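View pics/sided.png

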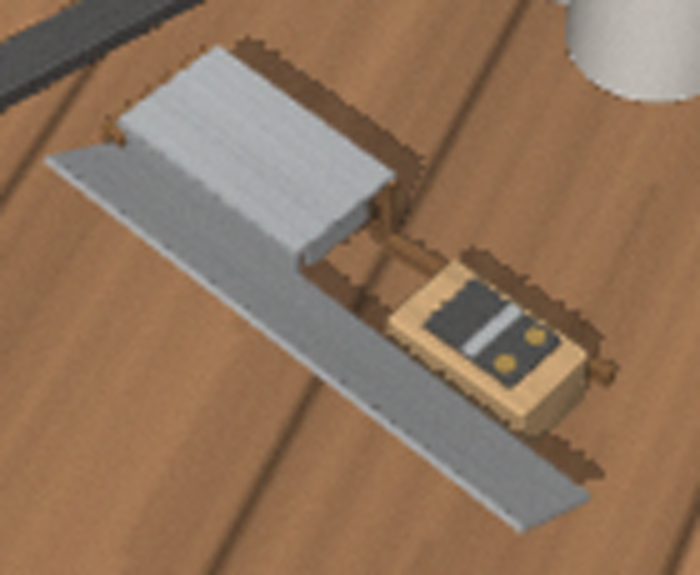

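Confirmed: the middle-sized block at top (318,263) lies between the kerbs next to the rail, and the roof is shut. Next I'll fit the shelter pose from the corners in both views.

```bash
cat > h.py <<'E'
import numpy as np
from scipy.optimize import least_squares
from scipy.spatial.transform import Rotation as Ro
def proj(c,X):
    p=np.asarray(X)@c["R"].T+c["t"]; s=p[:,:2]/p[:,2:]; r2=(s**2).sum(1,keepdims=True)
    s=s*(1+c["k1"]*r2); return s*c["K"][0,0]+c["K"][:2,2]
def world(p,L):
    x,y,th=p; L=np.asarray(L,float);c,s=np.cos(th),np.sin(th)
    return np.c_[x+c*L[:,0]-s*L[:,1], y+s*L[:,0]+c*L[:,1], L[:,2]]
def local(p,W):
    x,y,th=p; W=np.atleast_2d(W).astype(float);c,s=np.cos(th),np.sin(th);d=W-[x,y,0]
    return np.c_[c*d[:,0]+s*d[:,1],-s*d[:,0]+c*d[:,1],W[:,2]]
E
cat > fit.py <<'E'
from h import *
T=np.load("/tmp/top0.npz");S=np.load("/tmp/side0.npz")
ut=lambda a:np.array(a)/4+[260,155]-.375
us=lambda a:np.array(a)/5+[260,195]-.4
t=ut([(43,527),(130,556),(221,27),(231,256),(347,291),(410,94),(293,59)])
s=us([(521,531),(590,494),(46,158),(298,250),(394,176),(218,46),(119,122)])
def L(yl,yr): return [(-150,66,54),(-150,27,30),(100,66,54),(0,yl,46),(0,yr,46),(100,yr,46),(100,yl,46)]
def f(q,full=False):
    W=world(q[:3],L(q[3],q[4]))
    return np.r_[(proj(T,W)-t).ravel(),(proj(S,W)-s).ravel()]
best=min((least_squares(f,[500,0,th,20,-28],loss='soft_l1') for th in np.arange(-3,3.2,.8)),key=lambda r:r.cost)
print(best.x.round(4),best.cost);print(f(best.x).reshape(2,7,2).round(1).tolist())
def each(c,m):
    g=lambda q:(proj(c,world(q[:3],L(q[3],q[4])))-m).ravel()
    print("single",least_squares(g,best.x).x.round(4))
each(T,t);each(S,s)
p=best.x[:3]
st=ut([(220,345),(299,368),(262,507),(177,482)]);ss=us([(389,323),(457,262),(587,353),(521,415)])
SL=[(35,21,34),(35,-21,34),(-35,-21,34),(-35,21,34)]
g=lambda q:np.r_[(proj(T,world(q,SL))-st).ravel(),(proj(S,world(q,SL))-ss).ravel()]
w=world(p,[(-60,0,0)])[0]
r=least_squares(g,[w[0],w[1],p[2]]);print("shave",r.x,r.cost,local(p,[*r.x[:2],19]),r.x[2]-p[2]);print(g(r.x).round(1))
np.save("/tmp/p.npy",p)
E
python3 fit.py
```

```text
[574.7348  42.0491  12.2195  27.0686 -29.3783] 3.6564846033250227
[[[0.2, 0.4], [-0.8, 0.4], [-0.3, -0.2], [-0.3, -0.8], [-0.9, -0.0], [-0.0, -0.1], [1.1, -0.7]], [[0.9, -0.7], [0.0, 1.0], [0.1, -0.0], [-0.1, 0.5], [0.4, -0.7], [-0.0, -0.3], [-0.0, -0.8]]]
single [574.5565  41.8292  12.222   27.4269 -30.0736]
single [574.8244  42.3169  12.2174  26.9447 -28.4449]
shave [503.92603973  65.45022552  12.25343928] 6.082945747149512 [[-74.5469548   -2.06085273  19.        ]] 0.03388992990116968
[-0.9 -1.   0.6 -0.4 -0.8  0.5 -1.   0.2 -0.7 -1.  -0.4 -1.4  1.6 -0.5
  1.   0.4]
```

```bash
cat > st.py <<'E'
from h import *
from station import bot
import sys
p=np.load("/tmp/p.npy"); s=bot.get_state()
R=Ro.from_rotvec(s["ee_rot"]).as_matrix()
yh=np.array([-np.sin(p[2]),np.cos(p[2]),0])
a=np.arctan2(R[:,1]@yh,R[:,0]@yh)
print("t",s["time"],"local",local(p,s["position"]).round(2),"z axis",R[:,2].round(4),"F",s["ft_force"].round(1),"w",s["grip_width"].round(2))
print("spin to local y",a, "or -y",np.arctan2(-R[:,1]@yh,-R[:,0]@yh),"q7",s["joints"].round(2))
if len(sys.argv)>1:
    g=world(p,[[float(v) for v in sys.argv[1:4]]])[0]
    print("tool shift",(R.T@(g-s["position"])).round(1))
    Rz=Ro.from_euler('z',a).as_matrix(); print("after spin shift",(Rz.T@R.T@(g-s["position"])).round(1))
E
python3 st.py -135 35 150
```

```text
Traceback (most recent call last):
  File "st.py", line 8, in <module>
    print("t",s["time"],"local",local(p,s["position"]).round(2),"z axis",R[:,2].round(4),"F",s["ft_force"].round(1),"w",s["grip_width"].round(2))
                                                                                                                        ^^^^^^^^^^^^^^^^^^^^^
AttributeError: 'float' object has no attribute 'round'
```

```bash
sed -i 's/s\["grip_width"\].round(2)/round(s["grip_width"],2)/' st.py; python3 st.py -130 35 130
```

```text
t 0.7 local [[-551.55  414.63  236.65]] z axis [ 1.e-04  2.e-04 -1.e+00] F [ 0.1  0.4 -0.8] w 87.13
spin to local y 0.038989995802664316 or -y -3.102602657787129 q7 [-1.25  0.32 -0.07  1.45  0.02  1.37 -0.06]
tool shift [-395.8  406.4  106.6]
after spin shift [-379.6  421.5  106.6]
```

```bash
python3 -m crank '[0.63,0,0,0,0.039, 0.63,-34.5,38,0,0, 0.63,-34.5,38,0,0, 0.63,-34.5,38,0,0, 0.63,-34.5,38,0,0, 0.63,-34.5,38,0,0, 0.63,-34.5,38,0,0, 0.63,-34.5,38,0,0, 0.63,-34.5,38,0,0, 0.63,-34.5,38,0,0, 0.63,-34.5,38,0,0, 0.63,-34.5,38,0,0]'; python3 st.py -130 35 100
```

```text
time: 2.2
position: [461.8, 119.0, 237.0]
ee_rot: [-2.571, -1.805, -0.002]
ft_force: [0.4, 0.6, 0.1]
grip_width: 55.1
t 2.2 local [[-132.4    33.97  237.  ]] z axis [ 1.1e-03  9.0e-04 -1.0e+00] F [0.4 0.6 0.1] w 55.06
spin to local y 0.00022834741064200082 or -y -3.141364306179151 q7 [-0.72 -0.07  0.4   1.88  0.03  1.32  0.89]
tool shift [  0.9   2.3 137. ]
after spin shift [  0.9   2.3 137. ]
```

```bash
python3 -m crank '[0.63,0.9,2.3,45,0, 0.63,0,0,45,0, 0.63,0,0,47,0, 0.63,0,0,0,0]'; python3 st.py -130 35 75; python3 - <<'E'
from station import bot
import cv2,numpy as np
o=[]
for n,(r,c) in {"side":(180,250),"top":(140,250)}.items():
    i=bot.read_camera(n)["img"][r:r+180,c:c+170,::-1]; o.append(cv2.resize(i,None,fx=2.3,fy=3.3*.7,interpolation=cv2.INTER_CUBIC))
cv2.imwrite("pics/pre.png",np.hstack(o))
E
```

```text
time: 2.7
position: [460.7, 119.5, 96.9]
ee_rot: [-2.571, -1.804, 0.011]
ft_force: [-0.8, 0.5, 0.0]
grip_width: 55.0
t 2.7 local [[-133.52   34.08   96.85]] z axis [-0.0066 -0.0031 -1.    ] F [-0.8  0.5  0. ] w 54.97
spin to local y -0.00023632342979844323 or -y 3.141356330159995 q7 [-0.71  0.08  0.41  2.04 -0.03  1.04  0.95]
tool shift [ 1.   3.6 21.8]
after spin shift [ 1.   3.6 21.8]
```

View pics/pre.png

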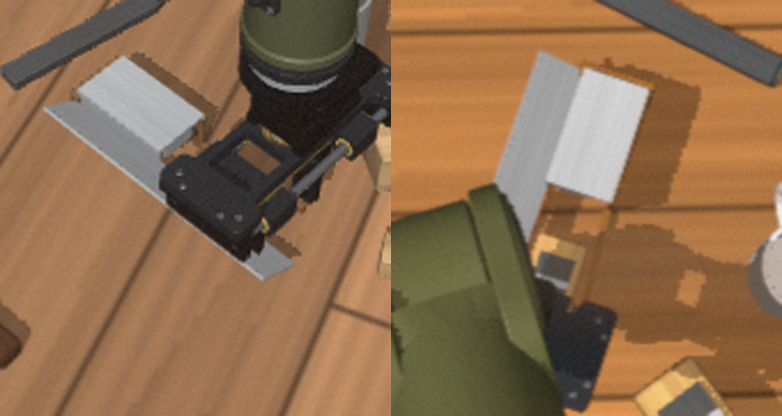

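```bash
python3 -m crank '[0.63,1,3.5,10,0, 0.63,0,0,10,0, 0.63,0,0,10,0, 0.63,0,0,0,0]'; python3 st.py -130 35 32
```

```text
time: 3.3
position: [466.9, 120.2, 69.0]
ee_rot: [-2.571, -1.805, 0.001]
ft_force: [0.3, 0.3, 0.1]
grip_width: 54.8
t 3.3 local [[-127.94   36.87   68.96]] z axis [-7.e-04 -4.e-04 -1.e+00] F [0.3 0.3 0.1] w 54.83
spin to local y -5.325452439432941e-06 or -y 3.1415873281373536 q7 [-0.7   0.12  0.42  2.06 -0.06  0.97  0.97]
tool shift [-1.8 -2.  37. ]
after spin shift [-1.8 -2.  37. ]
```

```bash
python3 -m crank '[0.63,-1.8,-2,5,0, 0.63,0,0,6,0, 0.63,0,0,6,0, 0.63,0,0,6,0, 0.63,0,0,6,0, 0.63,0,0,6,0, 0.63,0,0,2,0, 0.63,0,0,0,0, 0.63,0,0,0,0]'; python3 st.py -130 35 32;  python3 - <<'E'
from station import bot
import cv2,numpy as np
o=[]
for n,(r,c) in {"side":(180,250),"top":(140,250)}.items():
    i=bot.read_camera(n)["img"][r:r+180,c:c+170,::-1]; o.append(cv2.resize(i,None,fx=2.3,fy=3.3*.7,interpolation=cv2.INTER_CUBIC))
cv2.imwrite("pics/open.png",np.hstack(o))
E
```

```text
time: 4.42
position: [466.6, 121.6, 33.6]
ee_rot: [-2.571, -1.805, -0.009]
ft_force: [3.3, 6.2, 4.6]
grip_width: 54.8
t 4.425 local [[-128.75   38.06   33.61]] z axis [ 0.0043  0.0038 -1.    ] F [3.3 6.2 4.6] w 54.83
spin to local y 0.00038003682006889684 or -y -3.1412126167697245 q7 [-0.69  0.18  0.41  2.09 -0.09  0.89  1.  ]
tool shift [-3.1 -1.3  1.6]
after spin shift [-3.1 -1.3  1.6]
```

View pics/open.png

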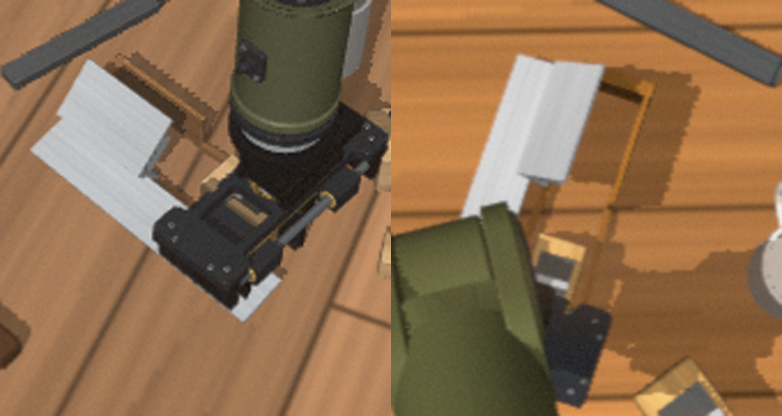

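```bash
python3 -m crank '[0.63,-3,0,1,0, 0.63,0,0,0.5,0, 0.63,0,0,0,0]'; python3 st.py -115 35 32
```

```text
time: 4.9
position: [465.9, 119.3, 32.4]
ee_rot: [-2.57, -1.805, -0.011]
ft_force: [2.8, 7.4, 5.6]
grip_width: 54.7
t 4.9 local [[-128.58   35.7    32.37]] z axis [ 0.0052  0.0046 -1.    ] F [2.8 7.4 5.6] w 54.69
spin to local y 0.0004954671917775619 or -y -3.1410971863980155 q7 [-0.69  0.18  0.41  2.09 -0.09  0.88  1.  ]
tool shift [-0.7 13.6  0.4]
after spin shift [-0.7 13.6  0.4]
```

```bash
python3 -m crank '[0.63,-0.5,5,0,0, 0.63,0,7,0,0, 0.63,0,7,0,0, 0.63,0,7,0,0, 0.63,0,7,0,0, 0.63,0,7,0,0, 0.63,0,7,0,0, 0.63,0,0,0,0]'; python3 st.py -65 35 32;  python3 - <<'E'
from station import bot
import cv2,numpy as np
o=[]
for n,(r,c) in {"side":(180,250),"top":(140,250)}.items():
    i=bot.read_camera(n)["img"][r:r+180,c:c+170,::-1]; o.append(cv2.resize(i,None,fx=2.3,fy=3.3*.7,interpolation=cv2.INTER_CUBIC))
cv2.imwrite("pics/p1.png",np.hstack(o))
E
```

```text
time: 5.9
position: [506.1, 101.1, 30.7]
ee_rot: [-2.568, -1.804, 0.004]
ft_force: [-3.7, 4.5, 6.6]
grip_width: 54.5
t 5.9 local [[-84.66  32.23  30.65]] z axis [-0.0038  0.0014 -1.    ] F [-3.7  4.5  6.6] w 54.49
spin to local y 0.0005008065276053247 or -y -3.141091847062188 q7 [-0.63  0.26  0.43  2.01 -0.14  0.91  1.09]
tool shift [ 2.8 19.7 -1.4]
after spin shift [ 2.8 19.7 -1.4]
```

View pics/p1.png

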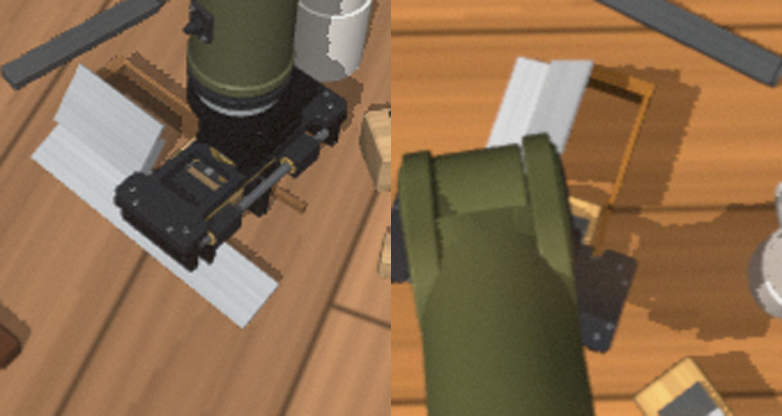

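```bash
python3 -m crank '[0.63,1.5,3,-0.7,0, 0.63,1.5,5,-0.4,0, 0.63,0,6,0,0, 0.63,0,6,0,0, 0.63,0,6,0,0]'; python3 st.py 0 35 32
```

```text
time: 6.62
position: [533.6, 93.8, 32.1]
ee_rot: [-2.571, -1.805, 0.0]
ft_force: [-2.5, 2.4, 3.5]
grip_width: 54.5
t 6.625 local [[-56.3   34.68  32.12]] z axis [-1.e-04  0.e+00 -1.e+00] F [-2.5  2.4  3.5] w 54.51
spin to local y -0.00012403807123554904 or -y 3.1414686155185576 q7 [-0.6   0.31  0.43  1.95 -0.16  0.92  1.13]
tool shift [ 0.3 56.3  0.1]
after spin shift [ 0.3 56.3  0.1]
```

```bash
python3 - <<'E'
from station import bot
import cv2,numpy as np
o=[]
for n,(r,c) in {"side":(180,250),"top":(140,250)}.items():
    i=bot.read_camera(n)["img"][r:r+180,c:c+170,::-1]; o.append(cv2.resize(i,None,fx=2.3,fy=3.3*.7,interpolation=cv2.INTER_CUBIC))
cv2.imwrite("pics/p2.png",np.hstack(o))
E
```

```text
(no output)
```

View pics/p2.png

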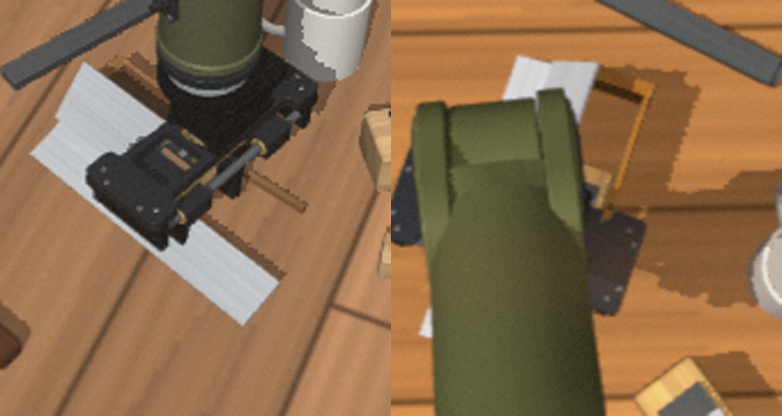

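```bash
python3 -m crank '[0.63,0.8,5,0,0, 0.63,0.5,6,0,0, 0.63,0,6,0,0, 0.63,0,6,0,0, 0.63,0,6,0,0, 0.63,0,6,0,0, 0.63,0,0,0,0]'; python3 st.py 15 36 32
```

```text
time: 7.6
position: [567.7, 82.8, 32.4]
ee_rot: [2.571, 1.803, 0.002]
ft_force: [-0.8, 0.7, 3.9]
grip_width: 54.8
t 7.6 local [[-20.48  35.98  32.39]] z axis [ 1.8e-03 -4.0e-04 -1.0e+00] F [-0.8  0.7  3.9] w 54.77
spin to local y -0.0005014914584143579 or -y 3.141091162131379 q7 [-0.56  0.37  0.43  1.87 -0.19  0.94  1.18]
tool shift [ 0.  35.5  0.5]
after spin shift [ 0.  35.5  0.5]
```

```bash
python3 -m crank '[0.63,0,5,0.4,0, 0.63,0,5,0,0, 0.63,0,5,0,0, 0.63,0,5,0,0, 0.63,0,5,0,0, 0.63,0,5,0,0]'; python3 st.py 15 36 32
```

```text
time: 8.35
position: [595.1, 73.0, 31.7]
ee_rot: [2.571, 1.805, 0.0]
ft_force: [-2.1, 3.2, 3.6]
grip_width: 55.0
t 8.35 local [[ 8.62 36.02 31.74]] z axis [ 0. -0. -1.] F [-2.1  3.2  3.6] w 54.97
spin to local y 4.715953308162137e-05 or -y -3.141545494056712 q7 [-0.52  0.42  0.43  1.8  -0.21  0.96  1.22]
tool shift [-0.   6.4 -0.3]
after spin shift [-0.   6.4 -0.3]
```

```bash
python3 - <<'E'
from station import bot
import cv2,numpy as np
o=[]
for n,(r,c) in {"side":(180,250),"top":(140,250)}.items():
    i=bot.read_camera(n)["img"][r:r+180,c:c+170,::-1]; o.append(cv2.resize(i,None,fx=2.3,fy=3.3*.7,interpolation=cv2.INTER_CUBIC))
cv2.imwrite("pics/p3.png",np.hstack(o))
E
python3 st.py
```

```text
t 8.45 local [[ 9.34 35.95 31.9 ]] z axis [ 1.4e-03 -4.0e-04 -1.0e+00] F [-0.8  1.7  3. ] w 54.84
spin to local y -0.00038525034189907753 or -y 3.1412074032478943 q7 [-0.52  0.42  0.43  1.8  -0.21  0.96  1.22]
```

View pics/p3.png

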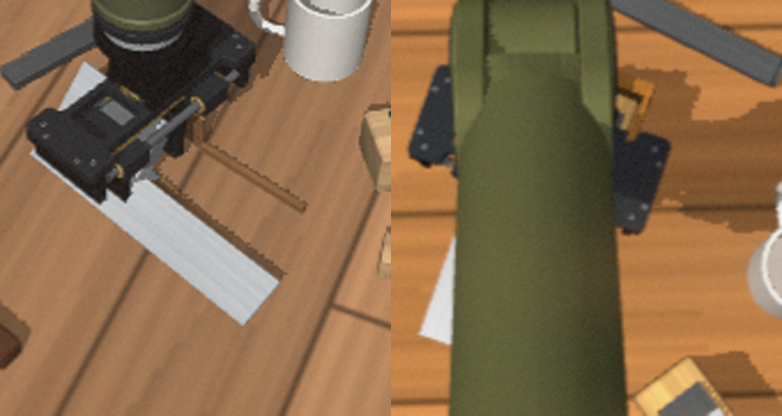

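```bash
python3 -m crank '[0.63,0,2,0,0, 0.63,0,2,0,0, 0.63,0,1.5,0,0, 0.63,0,0,0,0]'; python3 st.py 15 36 32
```

```text
time: 8.95
position: [598.8, 71.7, 31.7]
ee_rot: [-2.57, -1.804, 0.003]
ft_force: [-5.6, 2.4, 6.6]
grip_width: 55.0
t 8.95 local [[12.6  36.09 31.69]] z axis [-2.5e-03  7.0e-04 -1.0e+00] F [-5.6  2.4  6.6] w 54.95
spin to local y 4.1615019741390665e-05 or -y -3.141551038570052 q7 [-0.52  0.43  0.43  1.79 -0.21  0.97  1.22]
tool shift [-0.1  2.4 -0.3]
after spin shift [-0.1  2.4 -0.3]
```

```bash
python3 -m crank '[0.63,0,1.5,0,0, 0.63,0,1.5,0,0, 0.63,0,0,0,0, 0.63,0,0,0,0]'; python3 st.py 15 36 32
```

```text
time: 9.45
position: [599.0, 71.7, 31.5]
ee_rot: [-2.566, -1.801, 0.009]
ft_force: [-12.0, 5.1, 11.2]
grip_width: 54.9
t 9.45 local [[12.76 36.16 31.5 ]] z axis [-0.0082  0.002  -1.    ] F [-12.    5.1  11.2] w 54.91
spin to local y 8.250862802930187e-05 or -y -3.1415101449617637 q7 [-0.51  0.43  0.43  1.79 -0.21  0.98  1.23]
tool shift [-0.2  2.2 -0.5]
after spin shift [-0.2  2.2 -0.5]
```

```bash
python3 - <<'E'
from station import bot
import cv2,numpy as np
t=bot.read_camera("top"); np.savez("/tmp/top1.npz",**t)
s=bot.read_camera("side")
a=cv2.resize(t["img"][155:235,310:390,::-1],(560,560),interpolation=cv2.INTER_CUBIC)
cv2.imwrite("pics/p4.png",a)
E
```

```text
(no output)
```

View pics/p4.png

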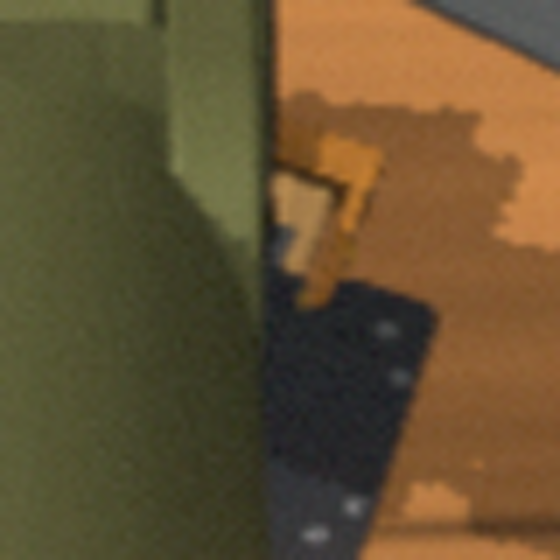

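```bash
python3 - <<'E'
from h import *
c=np.load("/tmp/top1.npz");p=np.load("/tmp/p.npy")
for q in [(95,-21,34),(95,-19,34),(90,-21,34),(85,-21,34),(95,-26,40),(95,0,40)]:
    print(q,((proj(c,world(p,[q]))+.43-[310,155])*7).round(0))
E
```

```text
(95, -21, 34) [[330. 181.]]
(95, -19, 34) [[323. 179.]]
(90, -21, 34) [[324. 198.]]
(85, -21, 34) [[319. 215.]]
(95, -26, 40) [[349. 182.]]
(95, 0, 40) [[258. 152.]]
```

The shave has stalled against the wall: about 13 N resistance, with its front-right corner within about 2 mm of the end wall in the picture. Now I'll draw back with the rail still held down.

```bash
python3 -m crank '[0.63,0,-4,0,0, 0.63,0,-7,0,0, 0.63,0,-8,0,0, 0.63,0,-8,0,0, 0.63,0,-8,0,0, 0.63,0,-8,0,0, 0.63,0,-8,0,0, 0.63,0,-8,0,0, 0.63,0,0,0,0]'; python3 st.py -50 36 100
```

```text
time: 10.68
position: [545.9, 90.9, 31.5]
ee_rot: [-2.569, -1.805, 0.002]
ft_force: [-0.4, 2.1, 3.4]
grip_width: 55.0
t 10.675 local [[-43.74  36.18  31.53]] z axis [-2.e-03  5.e-04 -1.e+00] F [-0.4  2.1  3.4] w 54.99
spin to local y 0.0009126015416589178 or -y -3.1406800520481344 q7 [-0.59  0.33  0.43  1.92 -0.17  0.93  1.15]
tool shift [ -0.2  -6.4 -68.5]
after spin shift [ -0.2  -6.4 -68.5]
```

```bash
python3 -m crank '[0.63,0,-10,0,0, 0.63,0,-10,0,0, 0.63,0,-10,0,0, 0.63,0,-10,0,0, 0.63,0,-10,0,0, 0.63,0,0,0,0]'; python3 st.py -50 36 100;python3 - <<'E'
from station import bot
import cv2,numpy as np
t=bot.read_camera("top"); s=bot.read_camera("side")
a=cv2.resize(t["img"][155:275,290:370,::-1],(400,600),interpolation=cv2.INTER_CUBIC)
b=cv2.resize(s["img"][195:315,260:340,::-1],(400,600),interpolation=cv2.INTER_CUBIC)
cv2.imwrite("pics/p5.png",np.hstack([a,b]))
E
```

```text
time: 11.42
position: [498.5, 108.1, 31.5]
ee_rot: [-2.569, -1.805, 0.003]
ft_force: [-0.1, 1.7, 3.5]
grip_width: 54.9
t 11.425 local [[-94.16  36.18  31.51]] z axis [-2.4e-03  6.0e-04 -1.0e+00] F [-0.1  1.7  3.5] w 54.88
spin to local y 0.0013182690663497108 or -y -3.1402743845234435 q7 [-0.65  0.24  0.43  2.02 -0.13  0.9   1.07]
tool shift [ -0.3  44.  -68.6]
after spin shift [ -0.2  44.  -68.6]
```

View pics/p5.png

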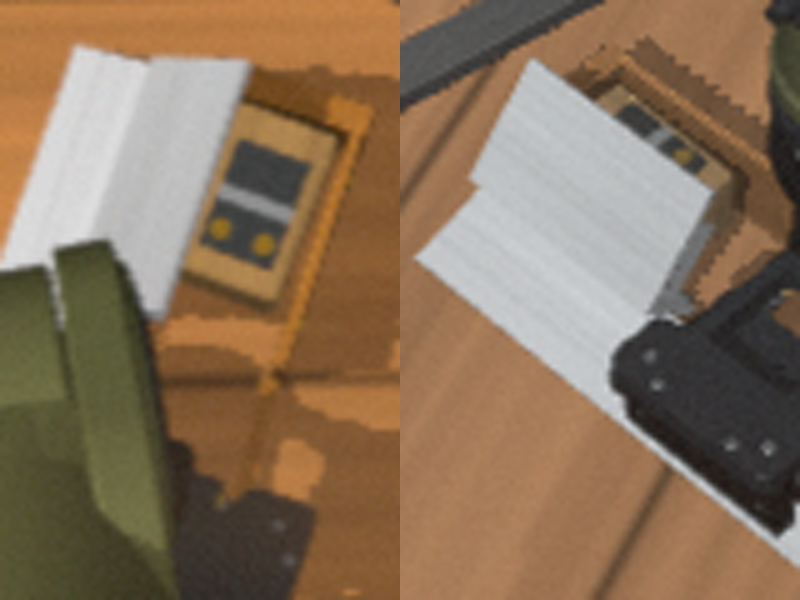

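```bash
python3 - <<'E'
from h import *
from station import bot
import cv2
c=bot.read_camera("top");p=np.load("/tmp/p.npy")
cv2.imwrite("pics/p6.png",cv2.resize(c["img"][165:225,320:370,::-1],(600,720)[::1],interpolation=cv2.INTER_CUBIC)[:600])
d=bot.trace("top","shave_mid")
SL=[(35,21,34),(35,-21,34),(-35,-21,34),(-35,21,34)]
for cx in (55,58,60): print(cx,((proj(c,world(p,[(cx+a,b,z) for a,b,z in SL]))+.46-[320,165])*12).round(0).tolist())
print(((proj(c,world(p,[(95,-26,40),(95,20,40),(95,-26,34)]))+.46-[320,165])*12).round(0).tolist())
print([(x["conf"],x["bbox"]) for x in d])
E
```

```text
55 [[188.0, 137.0], [437.0, 220.0], [298.0, 630.0], [47.0, 545.0]]
58 [[194.0, 120.0], [442.0, 203.0], [304.0, 612.0], [53.0, 528.0]]
60 [[198.0, 108.0], [446.0, 191.0], [308.0, 600.0], [57.0, 516.0]]
[[478.0, 193.0], [204.0, 102.0], [476.0, 201.0]]
[(0.91, [340.8, 196.9, 32.5, 41.1]), (0.68, [383.0, 323.9, 53.3, 55.5])]
```

View pics/p6.png

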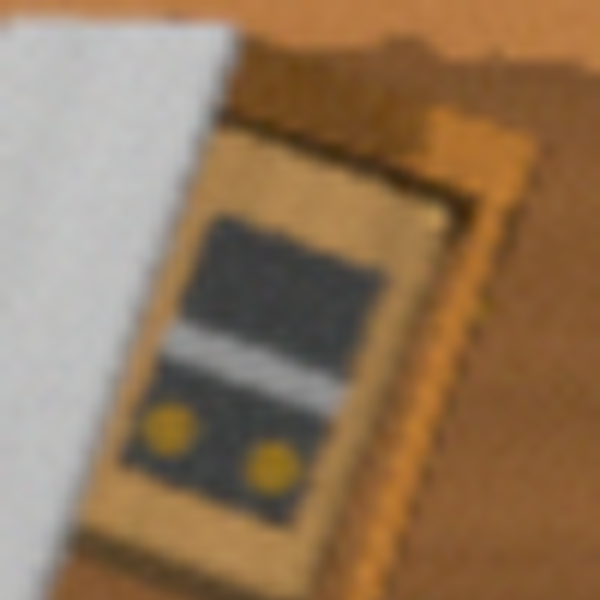

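The shave is home: my estimate is x≈58 mm, and the wall corner matches the model. Now I'll let the hood down gently.

```bash
python3 -m crank '[0.63,0,0,-5,0, 0.63,0,0,-6,0, 0.63,0,0,-6,0, 0.63,0,0,-6,0, 0.63,0,0,-8,0, 0.63,0,0,-8,0, 0.63,0,0,-15,0, 0.63,0,0,-30,0, 0.63,0,0,-40,0, 0.63,0,-50,-40,0, 0.63,0,-30,0,0, 0.63,0,0,0,0]'; python3 st.py;python3 - <<'E'
from station import bot
import cv2,numpy as np
t=bot.read_camera("top"); s=bot.read_camera("side")
a=cv2.resize(t["img"][140:320,220:400,::-1],(400,400),interpolation=cv2.INTER_CUBIC)
b=cv2.resize(s["img"][160:340,220:400,::-1],(400,400),interpolation=cv2.INTER_CUBIC)
cv2.imwrite("pics/p7.png",np.hstack([a,b]))
E
```

```text
time: 13.12
position: [424.9, 135.3, 196.2]
ee_rot: [-2.568, -1.808, -0.004]
ft_force: [0.6, -0.2, -0.1]
grip_width: 54.4
t 13.125 local [[-172.6    36.77  196.15]] z axis [ 0.0013  0.0021 -1.    ] F [ 0.6 -0.2 -0.1] w 54.35
spin to local y 0.003152412501058823 or -y -3.1384402410887344 q7 [-0.76 -0.11  0.37  2.    0.04  1.25  0.82]
```

View pics/p7.png

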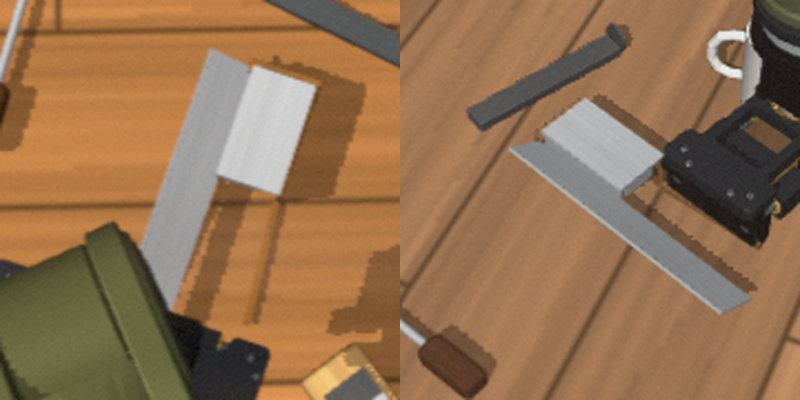

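```bash
python3 - <<'E'
from station import bot
import numpy as np
c=bot.read_camera("top");o=np.load("/tmp/top0.npz")
for k,(r0,r1,c0,c1) in dict(hood=(160,225,300,365),iron=(125,180,335,425),mug=(215,285,405,460),bodkin=(130,212,200,238)).items():
    d=np.abs(c["img"][r0:r1,c0:c1].astype(int)-o["img"][r0:r1,c0:c1]).max(2); z=c["range_z"][r0:r1,c0:c1]-o["range_z"][r0:r1,c0:c1]
    print(k,"px changed",(d>40).mean().round(4),"dz med",np.median(np.abs(z)).round(2))
print(bot.get_state()["ft_force"].round(2)); bot.finish_job()
E
```

```text
hood px changed 0.0 dz med 2.17
iron px changed 0.0 dz med 2.23
mug px changed 0.1608 dz med 2.17
bodkin px changed 0.0 dz med 2.15
[-0.1  -0.53  1.63]
the job is handed in; nothing more can be done
```

The willow shave is in the shelter with the hood sprung shut over it, and I have handed the job in; no verdict is reported.

**What I did:** I took the middle-sized of the three look-alikes, the one between the kerbs, as the shave. With the jaws spread to 55 mm, one fingertip held the rail down while the other pushed the shave in. It stalled at about 13 N. I drew back with the hood held open, looked, then let the hood up gently and backed off. The whole job took about 13 s.

**What the last checks showed:**
- **Shave:** before I let the hood down, the top picture put its centre at about x = 57–58 mm and lying straight in the channel. That is 2–3 mm short of the nominal 60, which is within calibration error. The push also stopped about 3 mm earlier than I had worked out. I could not see the shave once the hood was shut.
- **Hood:** it looks identical to the starting picture, with no changed pixels, so it is fully shut.
- **Iron and bodkin:** no changed pixels, so neither was moved.
- **Mug:** 16% of the pixels around it changed. I put this down to the arm's shadow, because the arm never came near it, but I did not measure its position.
- **Robot:** it stands clear, with only about 1.7 N on the wrist at hand-in, which I took as sensor noise.

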